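Turn over the face-down slide tray under the low shelf

TASK

Under the low clear shelf are two hinged slide trays, each with a round white handle grip reaching out to the front. One tray lies face down, to the left of its hinge axle: take it by its grip and swing it over to the right, until it rests flat and face up, then let go. Leave the other tray, which already lies face up to the right of its axle, as it is.

Things in the scene. Friction and masses are not known exactly. Their poses are not given: they have to be found in the camera images.
- tray_a (a joint): hinge of the white slide tray (100 x 70 x 10 mm) to be turned over, left or right one of the two. 0 = flat to the left of its axle, smooth back up (face down), 1.57 = upright, 3.14 = flat to the right, wells with slides up (face up); starts at 0 to 0.25. Firm stops at both ends. The stiff hinge stays where it is left; it takes 2 to 5 N at the grip.
- grip_a (a point): centre of tray a's handle grip: a white free-spinning sleeve, 14 mm thick, 60 mm long, level, lying parallel to the axle, on a thin steel rod from the tray's front, out in the open: its centre is 95 mm in front of the shelf's front edge. It is 60 mm from the axle line and swings with the tray; 35 mm above the worktop when the tray lies flat.
- axle_a (a point): point in the air on tray a's axle line, straight across from the middle of its grip, 35 mm above the worktop; the metal begins 80 mm farther back. x runs along the axle, away from the robot and under the shelf, y to the left, z up. The grip swings in a circle of 60 mm radius about this point, in its y-z plane.
- tray_b (a joint): hinge of the like tray that already lies face up (3.03 to 3.14) and is to be left alone; its middle is 280 mm beside tray a's. Values as for tray a.
- grip_b (a point): centre of tray b's handle grip: a white free-spinning sleeve, 14 mm thick, 60 mm long, level, lying parallel to the axle, on a thin steel rod from the tray's front, out in the open: its centre is 95 mm in front of the shelf's front edge. It is 60 mm from the axle line and swings with the tray; 35 mm above the worktop when the tray lies flat.
- shelf_top (a point): centre of the top of the clear low shelf over both trays: 500 mm wide (y), 140 mm deep (x, away from the robot), on four thin legs; underside 130 mm, top 138 mm above the worktop; things up to 70 mm tall stand on its rear half. An upright tray clears it by some 12 mm.

How it is judged:
By the outcome, as a careful person would: the job done as asked, in the order asked, and still so for the second after the job is handed in, with the robot touching nothing.
It also fails if it takes over 35 s, if anything falls off the work surface, if the arm or the gripper's body presses on something with over 40 N, if the wrist force passes 120 N, or if a joint passes its speed limit or range.

ROBOT

A 6-joint arm with a two-finger parallel gripper is mounted at the origin on a cart in front of the work surface, level with it; the furniture and walls round the work are solid. World frame = base frame: x ahead of the robot, y to its left, z up, the work surface at z = 0. Lengths are in m, angles in rad, forces in N, time in s.
With the tool pointing down it reaches from about 0.425 to 0.95 m from the base axis. Payload 3.5 kg.
Tool frame: the origin (TCP) lies on the centre line of the jaws, within the pads' length; the fingertips stand 8 mm ahead of it and the grasp point (between the pads) lies 11 mm behind it; z points along the fingers, y is the line along which they close (so a half turn about z gives the same grasp; the last joint's range is limited). The gripper opens to 85 mm and grips with 20 to 120 N. Pads are 22 mm wide; open, the fingers measure 114 mm over their backs; the gripper's body (76 mm by 85 mm) begins 54 mm behind the grasp point. The pads swing forward as they close: fully open they stand 13 mm farther back than shut.
Start: joints at [-1.463, 0.286, 1.577, -0, 1.279, -0.15], TCP at [0.172, -0.653, 0.239] pointing down, gripper open.
Joint ranges: [-2.77, 2.77], [-0.9, 2.22], [0.21, 2.48], [-1.53, 4.67], [0.24, 2.81], [-2.84, 2.84]. Speed limits (rad/s): [2.79, 2.79, 3.14, 3.14, 3.14, 3.14].

INTERFACE

Orientations are given as a unit quaternion [x, y, z, w].
In Python, from plant import ctrl gives the robot as it stands. The module is installed in compiled form; this text tells all that it offers.
- The arm moves only by the tool send_rows, never from a script. Its argument "steps" is a list of rows, each a list of 5 numbers: the shift along the tool's x, y, z in m, then the turn about the tool's z in degrees, then the opening, from -1 (shut) to 1 (fully open). A call has 1 to 12 rows; each row is the pose to reach, as a shift and turn from the pose commanded when the call began, along the tool's axes at that moment; what a row does not reach only later rows make up. A row lasts 1/10 s, in which the tool goes at most 50 mm and 8.59 degrees, less where a joint would pass 70% of its speed; a pose out of reach is approached as far as the arm can. A call with a gripper value outside its range is refused whole. The fingers move at their own pace and stop on an object; "squeeze" is the grip in N (left out, the last holds). Time passes only in rows, so rows that repeat a pose let the fingers close. It gives the time, the measured TCP pose, the force, the opening and the grip force at its end, in the units of the state.
- ctrl.get_state(): the state, without advancing time (a new reading comes with each control period).
- ctrl.read_camera(name): name is "side" or "top" or "wrist"; returns the picture (400x640x3 uint8, red, green, blue); there is no depth.
- ctrl.calibration(name): a dict with "intrinsics" (3x3 intrinsics, pixels), "extrinsics" (4x4, takes a point from world to camera coordinates); the wrist camera has in their place "tool_from_camera" (4x4, takes a point from camera to tool coordinates, whose origin is the TCP and whose axes are the flange's). Camera axes: x right, y up, looking along -z (the intrinsics and any distortion apply to the point x, -y, -z); pixel columns grow to the right and rows downward; lengths in m; the calibration is good to about 2 mm. A picture is of the moment at which its call begins: read the wrist's pose just before it. calibration takes no time and is no camera call.
- ctrl.sign_off(): hands the job in; it is judged then, once.
The state is a dict: "time": time; "qpos": joint angles; "dq": joint speeds; "joint_efforts": joint torques, N m; "eef_pos": TCP position; "tcp_rot": TCP orientation; "contact_force": force on the tool from outside, world axes, zero at the start; "wrist_torque": the same for the moment, N m; "opening": opening from 0.0 (shut) to 1.0 (fully open); "finger_force": force on a finger pad.
Only numpy, scipy, OpenCV 4.12 (cv2) and the standard library are available. Lean on these libraries where they do the work, as an engineer would, in place of code of your own. Each camera call takes 0.05 s, during which the arm holds its last target. There are 200 camera calls.

## Working session

There is one attempt and no reset: what is moved stays moved. The work goes in short steps, Python scripts to look and compute and a tool call to move; the robot and the scene stay as the last step left them, time stands still between calls to the robot, and variables do not carry over. Pictures are saved under pics/ and viewed, at most 10 in all, crops included, and the job is handed in when it is done.

Besides the shell and the picture viewer there is one more tool, called after "Request:" by a JSON object that holds its "fn" and its "kwargs". send_rows: Moves the arm, as the interface text tells. Its arguments: {"type":"object","properties":{"steps":{"type":"array","items":{"type":"array","items":{"type":"number"}}},"squeeze":{"type":"number"}},"required":["steps"]}

```bash
mkdir -p pics
python3 - <<'E'
from plant import ctrl
import cv2
for n in("top","side"):
    cv2.imwrite(f"pics/{n}0.png",ctrl.read_camera(n)[:,:,::-1]); c=ctrl.calibration(n); print(n,c)
print(ctrl.calibration("wrist")); s=ctrl.get_state(); print(s)
E
```

```text
top {'intrinsics': array([[438.68021936,   0.        , 321.94358143],
       [  0.        , 438.68021936, 201.58322428],
       [  0.        ,   0.        ,   1.        ]]), 'extrinsics': array([[-0.01267109, -0.9999026 ,  0.00585082,  0.14430245],
       [ 0.9914499 , -0.01180357,  0.12995297, -0.58058452],
       [-0.12987125,  0.00744744,  0.9915029 , -1.05650276],
       [ 0.        ,  0.        ,  0.        ,  1.        ]])}
side {'intrinsics': array([[448.58113548,   0.        , 325.71580515],
       [  0.        , 448.58113548, 192.12775065],
       [  0.        ,   0.        ,   1.        ]]), 'extrinsics': array([[ 0.9212512 , -0.38892869, -0.00554093, -0.50133636],
       [ 0.25763086,  0.59945112,  0.75781574, -0.34228823],
       [-0.29141476, -0.69956617,  0.6524451 , -0.68266092],
       [ 0.        ,  0.        ,  0.        ,  1.        ]])}
{'intrinsics': array([[336.09572364,   0.        , 324.25887517],
       [  0.        , 336.09572364, 192.8140961 ],
       [  0.        ,   0.        ,   1.        ]]), 'tool_from_camera': array([[-6.04232724e-04,  9.53236930e-01,
[... 302 characters left out ...]
'time': 0.1, 'qpos': array([-1.46302686e+00,  2.87141512e-01,  1.57805856e+00,  1.37423050e-05,
        1.27861097e+00, -1.49980132e-01]), 'dq': array([-0.00084595, -0.00071019, -0.00442934, -0.00013847,  0.00133273,
        0.0001222 ]), 'joint_efforts': array([ 7.16155319e-04, -4.07296121e+01, -2.93699062e+01, -1.22072965e-04,
        3.41004852e-03, -1.91372507e-06]), 'eef_pos': array([ 0.17204143, -0.65209668,  0.23802738]), 'tcp_rot': array([ 9.91706776e-01,  1.28516306e-01,  2.99844222e-05, -1.10880751e-03]), 'contact_force': array([ 0.27238271, -0.15151231,  0.75139782]), 'wrist_torque': array([ 0.00637142, -0.00797119, -0.06818599]), 'finger_force': 0.0, 'opening': 1.004398226870261}
```

View pics/top0.png

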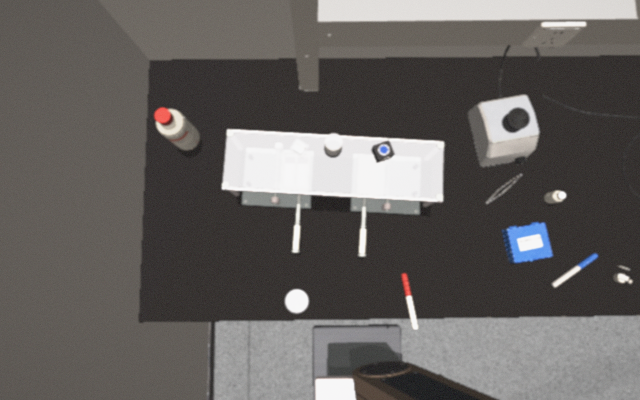

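View pics/side0.png

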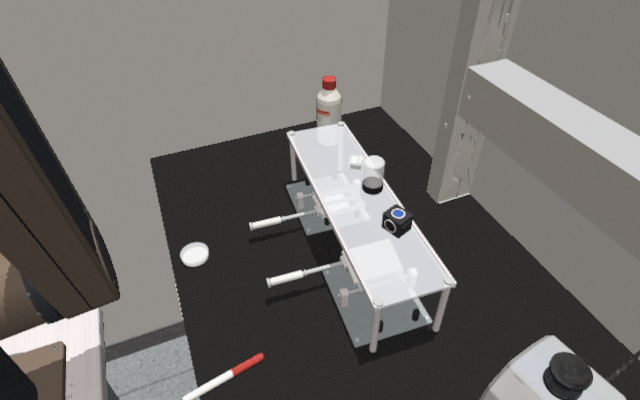

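Top view: left grip at (297,240) lies right of its axle (~275), so that is tray b. The right grip at (363,242) lies left of its axle (~388), with the smooth back up, so that is tray a. In the side view, grip a is at about (285,279) and grip b at (265,224).

```bash
cat > h.py <<'E'
import numpy as np, cv2
from plant import ctrl
from scipy.spatial.transform import Rotation as R
def ray(n,uv,st=None):
    c=ctrl.calibration(n);K=c["intrinsics"]
    d=np.linalg.inv(K)@[uv[0],uv[1],1]; d=d*[1,-1,-1]
    if n=="wrist":
        T=c["tool_from_camera"];W=R.from_quat(st["tcp_rot"])
        return W.apply(T[:3,3])+st["eef_pos"], W.apply(T[:3,:3]@d)
    E=c["extrinsics"]; return -E[:3,:3].T@E[:3,3], E[:3,:3].T@d
def onz(r,z): o,d=r; return o+d*(z-o[2])/d[2]
def tri(a,b):
    A=np.stack([a[1],-b[1]],1); t=np.linalg.lstsq(A,b[0]-a[0],rcond=None)[0]
    p,q=a[0]+t[0]*a[1],b[0]+t[1]*b[1]; return (p+q)/2,np.linalg.norm(p-q)
def blob(im,box,th=150,er=0):
    x0,y0,x1,y1=box; m=(im[y0:y1,x0:x1].min(2)>th).astype(np.uint8)
    n,l,s,c=cv2.connectedComponentsWithStats(m); k=1+s[1:,4].argmax()
    ys,xs=np.nonzero(l==k); P=np.stack([xs+x0,ys+y0],1).astype(np.float32)
    return P.mean(0),cv2.minAreaRect(P),P
E
python3 - <<'E'
from h import *
t=cv2.imread("pics/top0.png");s=cv2.imread("pics/side0.png")
for nm,bt,bs in(("a",(350,226,376,262),(262,262,306,292)),("b",(285,224,306,258),(244,212,284,234))):
    ct,rt,_=blob(t,bt);cs,rs,_=blob(s,bs); p,g=tri(ray("top",ct),ray("side",cs))
    print(nm,ct,rt,cs,rs,p,g)
# plate pins / axle marks at z .035
for uv in((388,206),(275,199),(351,212),(420,214),(242,206),(311,209)): print(uv,onz(ray("top",uv),.035))
for uv in((222,189),(228,129),(444,142),(442,201)): print("shelf",onz(ray("top",uv),.138))
E
python3 - <<'E'
import cv2
im=cv2.imread("pics/top0.png")[120:265,215:450]; cv2.imwrite("pics/c.png",cv2.resize(im,None,fx=3.4,fy=3.4,interpolation=2))
E
```

```text
a [362.1123  241.16577] ((362.0, 241.0), (30.0, 6.0), 90.0) [285.46042 277.04315] ((286.1048889160156, 276.8439025878906), (7.308931827545166, 40.01171875), 75.52970886230469) [0.48207734 0.04071572 0.05122063] 0.00017104567058911236
b [295.90448 238.19101] ((295.9314270019531, 238.02877807617188), (6.252786159515381, 28.27057647705078), 3.814074993133545) [265.915 221.765] ((266.256103515625, 221.6951141357422), (6.216030597686768, 34.71199417114258), 77.90524291992188) [0.49272918 0.20211615 0.04209054] 0.0018428706790060475
(388, 206) [ 0.56954372 -0.02774388  0.035     ]
(275, 199) [0.59054566 0.25439739 0.035     ]
(351, 212) [0.55558904 0.06504652 0.035     ]
(420, 214) [ 0.54850276 -0.10695304  0.035     ]
(242, 206) [0.57390321 0.33660329 0.035     ]
(311, 209) [0.56431073 0.16466096 0.035     ]
shelf [0.60062537 0.36421594 0.138     ]
shelf [0.74080024 0.35274694 0.138     ]
shelf [ 0.70444407 -0.14547312  0.138     ]
shelf [ 0.56723867 -0.13421893  0.138     ]
```

View pics/c.png

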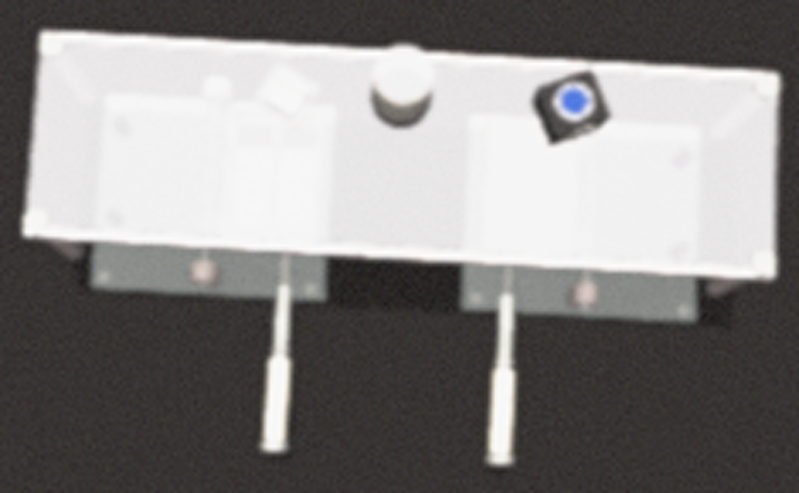

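Crop: tray a is the right one, with a smooth plate left of its hinge knob (585,292) and its grip at (502,417). The positions agree with each other: the b grip matches 280 mm spacing at shelf yaw -3.8°. I'll go above grip a, tool turned so the camera faces away from the shelf.

Request:
{"fn": "send_rows", "kwargs": {"steps": [[0.317,-0.229,0,-69,1],[0.317,-0.229,0,-69,1],[0.317,-0.229,0,-69,1],[0.317,-0.229,0,-69,1],[0.317,-0.229,0,-69,1],[0.317,-0.229,0,-69,1],[0.317,-0.229,0,-69,1],[0.317,-0.229,0,-69,1],[0.47,-0.593,0.04,-103,1],[0.47,-0.593,0.04,-103,1],[0.47,-0.593,0.04,-103,1],[0.47,-0.593,0.04,-103,1]], "squeeze": 30}}

```text
time: 1.3
eef_pos: [0.4477, -0.1513, 0.2186]
tcp_rot: [0.514, 0.858, 0.0, -0.0]
contact_force: [1.8, -0.4, -0.7]
opening: 1.001
finger_force: 0.0
```

```bash
cat >> h.py <<'E'
def go(p,yaw):
    s=ctrl.get_state();W=R.from_quat(s["tcp_rot"]);y=np.arctan2(*W.apply([1,0,0])[[1,0]])
    d=(yaw-y+np.pi)%(2*np.pi)-np.pi
    print("t",s["time"],"at",s["eef_pos"].round(4),"q",s["qpos"].round(2),"shift",W.inv().apply(np.array(p)-s["eef_pos"]).round(4),"turn",-np.degrees(d).round(2),"dz",W.apply([0,0,1]).round(3))
E
python3 -c "
from h import *
go((.482,.041,.19),3.0746)"
```

```text
t 1.3 at [ 0.4477 -0.1513  0.2186] q [-0.54 -0.15  2.08  0.    1.22 -1.03] shift [0.1535 0.1208 0.0286] turn -58.06 dz [-0.  0. -1.]
```

Request:
{"fn": "send_rows", "kwargs": {"steps": [[0.15,0.12,0.029,-58,1],[0.15,0.12,0.029,-58,1],[0.15,0.12,0.029,-58,1],[0.15,0.12,0.029,-58,1],[0.15,0.12,0.029,-58,1],[0.15,0.12,0.029,-58,1],[0.15,0.12,0.029,-58,1],[0.15,0.12,0.029,-58,1],[0.15,0.12,0.029,-58,1]]}}

```text
time: 2.2
eef_pos: [0.4841, 0.0352, 0.1899]
tcp_rot: [0.038, 0.999, 0.0, -0.0]
contact_force: [0.6, 0.3, 0.1]
opening: 0.999
finger_force: 0.0
```

Run:
```python
from h import *
go((.482,.041,.19),3.0746)
import pickle
st=ctrl.get_state(); im=ctrl.read_camera("wrist"); cv2.imwrite("pics/w1.png",im[:,:,::-1]); pickle.dump(st,open("w1.pkl","wb"))
```

```text
t 2.2 at [0.4841 0.0352 0.1899] q [-0.14 -0.09  2.08  0.    1.16 -1.63] shift [ 0.0025  0.0056 -0.0001] turn -0.53 dz [-0.001  0.    -1.   ]
```

View pics/w1.png

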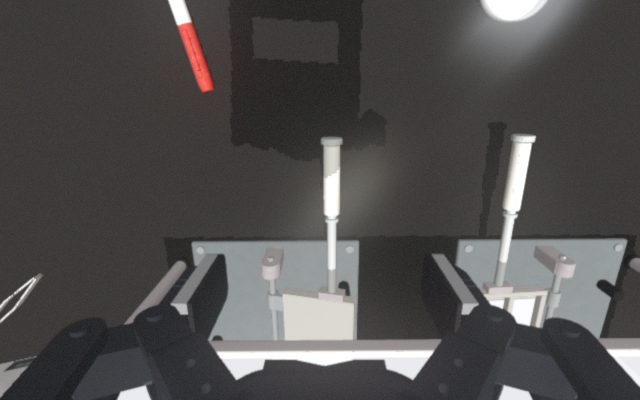

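Wrist view: grip a spans (331,140)–(331,217), its hinge pin is at (272,262), and tray b is on the right. Measure it.

Run:
```python
from h import *
import pickle
st=pickle.load(open("w1.pkl","rb")); im=cv2.imread("pics/w1.png"); t=cv2.imread("pics/top0.png");s=cv2.imread("pics/side0.png")
c,r,P=blob(im,(318,136,346,217),110); print(c,r)
w=ray("wrist",(c[0],(P[:,1].min()+P[:,1].max())/2),st)
for z in(.035,.05): print(z,onz(w,z))
print(onz(ray("wrist",(330,143),st),.05),onz(ray("wrist",(331,216),st),.05), "pin",onz(ray("wrist",(272,262),st),.035))
ct,_,_=blob(t,(350,226,376,262));cs,_,_=blob(s,(262,262,306,292))
print(tri(w,ray("top",ct)),tri(w,ray("side",cs)))
g=(.482,.040,.050-.011); go((*g[:2],.1),3.0746); go(g,3.0746)
```

```text
[331.44653 176.55055] ((331.0, 176.5), (79.0, 20.0), 90.0)
0.035 [0.48306539 0.04244671 0.035     ]
0.05 [0.47910854 0.04242528 0.05      ]
[0.45078635 0.04323849 0.05      ] [0.51469786 0.03952106 0.05      ] pin [ 0.56373491 -0.02080526  0.035     ]
(array([0.48194434, 0.04110753, 0.04162686]), np.float64(0.0029232419260662957)) (array([0.48106342, 0.04254283, 0.04837214]), np.float64(0.0029589186680783683))
t 2.25 at [0.4841 0.0352 0.1899] q [-0.14 -0.09  2.08  0.    1.16 -1.63] shift [0.0024 0.0046 0.0899] turn -0.52 dz [-0.001  0.    -1.   ]
t 2.25 at [0.4841 0.0352 0.1899] q [-0.14 -0.09  2.08  0.    1.16 -1.63] shift [0.0024 0.0046 0.1509] turn -0.52 dz [-0.001  0.    -1.   ]
```

Request:
{"fn": "send_rows", "kwargs": {"steps": [[0.003,0.006,0.05,-0.5,1],[0.003,0.006,0.1,-0.5,1],[0.003,0.006,0.13,-0.5,1],[0.003,0.006,0.153,-0.5,1],[0.003,0.006,0.153,-0.5,1],[0.003,0.006,0.153,-0.5,-1],[0.003,0.006,0.153,-0.5,-1],[0.003,0.006,0.153,-0.5,-1],[0.003,0.006,0.153,-0.5,-1],[0.003,0.006,0.153,-0.5,-1],[0.003,0.006,0.153,-0.5,-1],[0.003,0.006,0.153,-0.5,-1]], "squeeze": 30}}

```text
time: 3.45
eef_pos: [0.4824, 0.0414, 0.0377]
tcp_rot: [0.033, 0.999, 0.0, 0.001]
contact_force: [1.4, 1.0, 2.2]
opening: 0.151
finger_force: 29.2
```

Run:
```python
from h import *
go((.482,.040,.037),3.0746); s=ctrl.get_state();print(s["opening"],s["finger_force"],s["contact_force"])
cv2.imwrite("pics/s1.png",cv2.resize(ctrl.read_camera("side")[140:340,180:420,::-1],None,fx=2.5,fy=2.5))
```

```text
t 3.45 at [0.4824 0.0414 0.0377] q [-0.12  0.14  2.16  0.    0.83 -1.63] shift [ 0.0003 -0.0015  0.0007] turn 0.1 dz [ 0.001 -0.    -1.   ]
0.15067936632271278 29.172547459602356 [1.35698866 0.95205017 2.22840715]
```

View pics/s1.png

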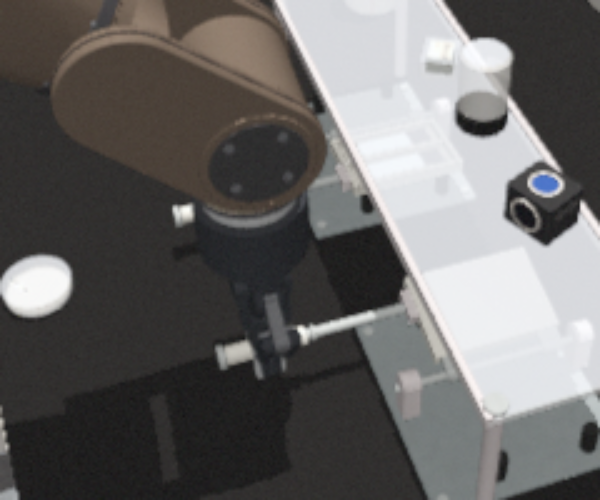

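Held: the opening is about 13 mm with 29 N, and the pads sit around the middle of sleeve a. Now I'll swing along the arc, first part.

Request:
{"fn": "send_rows", "kwargs": {"steps": [[0,-0.002,-0.007,0,-1],[0,-0.005,-0.0135,0,-1],[0,-0.0085,-0.0197,0,-1],[0,-0.013,-0.0254,0,-1],[0,-0.018,-0.0306,0,-1],[0,-0.0235,-0.0351,0,-1]]}}

```text
time: 4.1
eef_pos: [0.4806, 0.0177, 0.0731]
tcp_rot: [0.033, 0.999, 0.0, 0.001]
contact_force: [4.0, 1.9, -2.5]
opening: 0.155
finger_force: 29.4
```

Run:
```python
from h import *
go((.4785,-.017,.024),3.0746); s=ctrl.get_state();print(s["opening"],s["finger_force"],s["contact_force"])
```

```text
t 4.1 at [0.4806 0.0177 0.0731] q [-0.17  0.07  2.16  0.    0.91 -1.68] shift [-0.0001 -0.0348  0.0491] turn 0.09 dz [ 0.001  0.    -1.   ]
0.15516316865694352 29.40117448568344 [ 4.03251807  1.94699225 -2.49019508]
```

Request:
{"fn": "send_rows", "kwargs": {"steps": [[0,-0.008,-0.005,0,-1],[0,-0.017,-0.0085,0,-1],[0,-0.0265,-0.0106,0,-1],[0,-0.036,-0.0112,0,-1],[0,-0.0456,-0.0102,0,-1],[0,-0.055,-0.0078,0,-1],[0,-0.0636,-0.004,0,-1]]}}

```text
time: 4.8
eef_pos: [0.4762, -0.0464, 0.0763]
tcp_rot: [0.033, 0.999, -0.0, 0.0]
contact_force: [3.9, 1.9, -0.7]
opening: 0.153
finger_force: 29.6
```

Request:
{"fn": "send_rows", "kwargs": {"steps": [[0,-0.008,0.0053,0,-1],[0,-0.0152,0.0117,0,-1],[0,-0.0211,0.0192,0,-1],[0,-0.0258,0.0276,0,-1],[0,-0.029,0.0366,0,-1],[0,-0.0307,0.0442,0,-1],[0,-0.0313,0.05,0,-1],[0,-0.0313,0.0527,0,-1],[0,-0.0313,0.0545,0,-1],[0,-0.0313,0.0545,0,-1]]}}

```text
time: 5.8
eef_pos: [0.4742, -0.0768, 0.0235]
tcp_rot: [0.032, 0.999, -0.0, -0.001]
contact_force: [-3.3, 2.6, 14.7]
opening: 0.15
finger_force: 31.1
```

Run:
```python
from h import *
go((.4745,-.077,.024),3.0746); s=ctrl.get_state();print(s["opening"],s["finger_force"],s["contact_force"])
```

```text
t 5.8 at [ 0.4742 -0.0768  0.0235] q [-0.37  0.16  2.17 -0.    0.81 -1.88] shift [-0.0003 -0.0002 -0.0005] turn 0.17 dz [-0.002 -0.    -1.   ]
0.15009066032525817 31.06851875782013 [-3.32586022  2.5987449  14.68082137]
```

It's against the end stop with 15 N of push. Let go and lift straight up.

Request:
{"fn": "send_rows", "kwargs": {"steps": [[0,0,0,0,1],[0,0,0,0,1],[0,0,0,0,1],[0,0,0,0,1],[0,0,0,0,1],[0,0,0,0,1],[0,0,-0.03,0,1],[0,0,-0.07,0,1],[0,0,-0.12,0,1],[0,0,-0.17,0,1],[0,0,-0.17,0,1]]}}

```text
time: 6.9
eef_pos: [0.4786, -0.0784, 0.2004]
tcp_rot: [0.032, 0.999, -0.003, 0.008]
contact_force: [0.4, 0.2, 0.7]
opening: 0.998
finger_force: 0.0
```

Run:
```python
from h import *
st=ctrl.get_state(); im=ctrl.read_camera("wrist")[:,:,::-1]; cv2.imwrite("pics/w2.png",im); print(st["eef_pos"],st["contact_force"])
import pickle;pickle.dump(st,open("w2.pkl","wb")); cv2.imwrite("pics/s2.png",ctrl.read_camera("side")[:,:,::-1])
```

```text
[ 0.4785674  -0.0783572   0.20043955] [0.44805845 0.2100015  0.74416421]
```

View pics/w2.png

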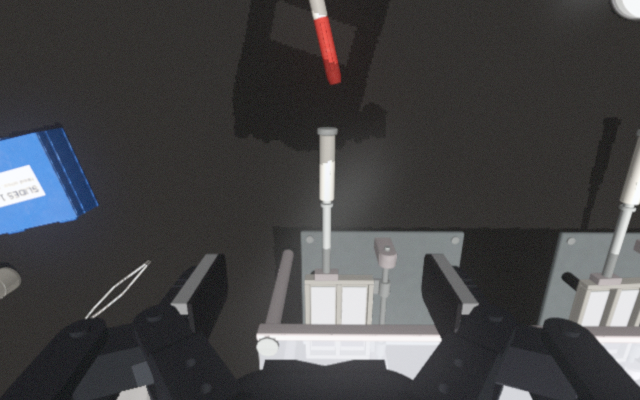

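View pics/s2.png

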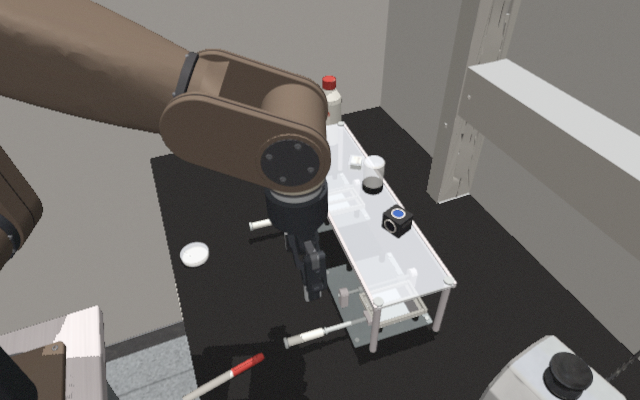

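The wrist view shows tray a's wells facing up at (337,303), with its grip at (327,165) to the right of the pin at (385,250). The side view shows its grip at (305,337), and tray b as it was. One height check, then I'll hand in.

Run:
```python
from h import *
import pickle
st=pickle.load(open("w2.pkl","rb")); w=cv2.imread("pics/w2.png");s=cv2.imread("pics/s2.png")
c,_,P=blob(w,(314,128,341,201),110); cs,_,_=blob(s,(282,325,328,350))
p,g=tri(ray("wrist",c,st),ray("side",cs)); print(c,cs,p,g)
if abs(p[2]-.035)<.008: ctrl.sign_off(); print("signed")
```

```text
[326.74625 164.19983] [306.3858  335.80554] [ 0.47475519 -0.07550277  0.03205524] 0.005948823604656978
the job is handed in; nothing more can be done
signed
```

Tray a (the right-hand one) is swung over to the right and lies flat and face up against its stop. I let go of the grip, left tray b untouched, and handed the job in at about 7 s.

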